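Set the suction regulator of a bench vacuum pump by its recessed thumbwheel

ROBOT

A 7-joint arm with a two-finger parallel gripper is mounted at the origin on the work surface. World frame = base frame: x ahead of the robot, y to its left, z up, the work surface at z = 0. Lengths are in m, angles in rad, forces in N, time in s.
With the tool pointing down it reaches from about 0.35 to 0.9 m from the base axis. Payload 7.2 kg.
Tool frame: the origin (TCP) lies at the very end of the fingers, on their centre line; the grasp point (between the pads) lies 19 mm behind it (pinch_z is the distance from the TCP to the grasp point, in m); z points along the fingers, y is the line along which they close (so a half turn about z gives the same grasp; the last joint's range is limited). The gripper opens to 85 mm and grips with 20 to 120 N. Pads are 22 mm wide; open, the fingers measure 114 mm over their backs; the gripper's body (76 mm by 85 mm) begins 54 mm behind the grasp point. The pads swing forward as they close: fully open they stand 13 mm farther back than shut.
Start: joints at [1.202, 0.411, -0.013, 1.596, 0.006, 1.134, -0.082], TCP at [0.185, -0.597, 0.231] pointing down, gripper open.
Joint ranges: [-2.95, 2.95], [-0.29, 1.99], [-1.47, 1.44], [0.14, 2.54], [-1.03, 4.17], [0.13, 1.85], [-2.86, 2.86]. Speed limits (rad/s): [2.39, 2.39, 3.01, 3.01, 3.14, 3.14, 3.14].

INTERFACE

Orientations are given as a 3x3 rotation matrix whose columns are the frame's x, y, z axes.
In Python, from rig import * gives the robot as it stands. The module is installed in compiled form; this text tells all that it offers.
- The arm moves only by the tool drive_tool, never from a script. Its argument "increments" is a list of rows, each a list of 3 entries, a list of its own where there are three numbers: the turn, a rotation vector about the tool's x, y, z in rad, then the shift along the tool's x, y, z in m, then the finger opening in m, from 0 to 0.0854. A call has 1 to 12 rows; each row shifts and turns the commanded pose from where the row before left it, along the tool's axes as they then stand; what a row does not reach is not made up. A row lasts 1/10 s, in which the tool goes at most 50 mm and 8.59 degrees, less where a joint would pass 70% of its speed; a pose out of reach is approached as far as the arm can. A call is refused whole if a number of a shift passes 0.05 or a number of a turn 0.15, either way. A call with a gripper value outside its range is refused whole. The fingers move at their own pace and stop on an object; the grip force is fixed at half the most. Time passes only in rows, so rows that do not move let the fingers close. It gives the time, the measured TCP pose, the force, the opening and the grip force at its end, in the units of the state.
- observe(): the state, without advancing time (a new reading comes with each control period).
- grab_frame(name): name is "scene" or "top"; returns a dict with "color" (384x512x3 uint8, red, green, blue), "range_z" (384x512 float32, m along the optical axis (not along the pixel's ray), 0 where there is no reading), "intrinsics" (3x3 intrinsics, pixels), "k1" (the pictures are not rectified: a ray, as slopes to the right and down, at radius r is drawn at 1 + k1 r^2 times it, then the intrinsics apply), "origin" and "orientation" of the camera in the world. Camera axes: x right, y down, z forward; pixel columns grow to the right and rows downward; lengths in m; the calibration is good to about 2 mm. A picture is of the moment at which its call begins.
- hand_in(): hands the job in; it is judged then, once.
The state is a dict: "t": time; "joint_positions": joint angles; "joint_velocities": joint speeds; "joint_efforts": joint torques, N m; "ee_pos": TCP position; "ee_rot": TCP orientation; "ft_force": force on the tool from outside, world axes, zero at the start; "wrist_torque": the same for the moment, N m; "width": finger opening in m; "finger_force": force on a finger pad.
Only numpy, scipy, OpenCV 4.12 (cv2) and the standard library are available. Lean on these libraries where they do the work, as an engineer would, in place of code of your own. Each camera call takes 0.05 s, during which the arm holds its last target. There are 200 camera calls.

TASK

Slide the orange guard of the grey suction pump fully aside, roll the blue thumbwheel gently with a fingertip until the white gauge needle lies over the red tab, then slide the guard fully back over the wheel. Press the wheel only lightly (never more than about 12 N), and leave the jars, rack and timer where they stand.

Things in the scene. Friction and masses are not known exactly. Their poses are not given: they have to be found in the camera images.
- pump: Grey box-shaped suction pump, fixed to the bench, 200 (x) x 260 (y) x 100 (z) mm. Origin: centre of its underside; its flat top panel is 100 mm above. Its x points roughly away from the robot, y to the robot's left, z up. Mid-panel: the thumbwheel under its guard; centred 60 mm towards -y: the gauge, a black track along x in a steel frame 102 x 38 mm, 16 mm high, under a perfectly clear window.
- wheel_place (a point): Point of the pump on its z axis, 11 mm above the panel: the average place of the top of the blue thumbwheel's rim. Wheel 60 mm in diameter, 14 mm wide, axis along the pump's y; only the top of its rim shows. Its true rest height is not reported and differs from start to start by up to 4.5 mm either way (rim 6.5 to 15.5 mm above the panel): find it by feel.
- thumbwheel (a joint): Angle of the wheel, rad, 0 to 4.7 between stops. Rolling its top to the pump's +x raises it and moves the needle to +x, 15 mm per rad (1 mm per 2 mm at the rim). Turns stiffly (about 5 N at the rim), stays where left. Pressed down, it yields on a spring, 4 N per mm for 6 mm, then is solid. It slips under too light a finger (7 to 9 N does well); more than 12 N damages it.
- guard_grip (a point): Centre of the upright rib on the orange guard: 36 (pump x) x 12 (pump y) x 26 mm high, to be pinched across its 12 mm or pushed. It stands on the guard's roof, 76 (x) x 36 (y) mm, 21 mm above the panel; rib top 47 mm above the panel. The guard is an open-ended tunnel over the wheel that slides on the pump along y only.
- guard (a joint): Travel of the orange guard along the pump's +y, in m: 0 = fully closed, centred over the wheel; 0.06 = fully aside (stop). It rubs with about 1.5 N and stays where it is left. It starts closed to within 4 mm.
- needle (a joint): Position of the white gauge needle along the pump's +x, m: 0 = 35 mm towards -x from the gauge's centre, 0.035 = at the centre, 0.07 = the far end. The needle is an upright fin 5 (x) x 16 (y) mm in the gauge track under the clear window; it is driven by the wheel and dips with it when that is pressed. It starts 14 mm or more towards -x from the red tab.
- tab_mid (a point): Middle of the red tab, 10 (pump x) x 28 (y) mm, fixed in the gauge track, 20 mm towards +x from the gauge's centre. The needle stands exactly over its middle when needle reads 0.055 (wheel at 3.67 rad).
- jar_blue_mid (a point): Centre of a small white jar with a blue cap, 28 mm in diameter, 45 mm high, that stands on the pump's top panel in its far right corner. Bystander.
- jar_green_mid (a point): Centre of a white jar with a green cap, 40 mm in diameter, 65 mm high, on the bench to the left of the pump. Bystander.
- rack_mid (a point): Centre, 30 mm above the bench, of an orange tube rack with capped tubes, 50 x 100 x 78 mm high, on the bench to the right of the pump. Bystander.
- timer_mid (a point): Centre of a white bench timer, 30 x 70 x 76 mm high, on the bench beyond the pump. Bystander.

How it is judged:
On the way, in this order (a step that is already met when the one before it is completed fails the run):
1. the guard is slid fully aside (value of joint guard above 0.053 m), for 0.2 s.
2. the needle is brought over the red tab while the guard is aside (value of joint needle between 0.05 and 0.06 m and value of joint guard above 0.04 m), for 0.3 s.
At the end, for the whole second after the job is handed in: The guard is back over the wheel, within 6 mm of fully closed, and the needle's centre lies within 5 mm of the red tab's centre, that is over the tab (needle joint 0.050 to 0.060) (value of joint guard below 0.006 m and value of joint needle between 0.05 and 0.06 m); the robot touches nothing.
It fails at once if the thumbwheel is pressed with more than 15 N (contact force between thumbwheel_c0 and anything else above 15 N).
It fails at once if a jar, the rack or the timer is moved by more than 15 mm (distance of any of jar_blue_mid, jar_green_mid, rack_mid, timer_mid from where it was at the start of the episode above 0.015 m).
It also fails if it takes over 72 s, if anything falls off the work surface, if the arm or the gripper's body presses on something with over 40 N, if the wrist force passes 120 N, or if a joint passes its speed limit or range.

## Working session

There is one attempt and no reset: what is moved stays moved. The work goes in short steps, Python scripts to look and compute and a tool call to move; the robot and the scene stay as the last step left them, time stands still between calls to the robot, and variables do not carry over. Pictures are saved under pics/ and viewed, at most 10 in all, crops included, and the job is handed in when it is done.

Besides the shell and the picture viewer there is one more tool, called after "Call:" as a command line: name --argument value ..., lists and objects as JSON in quotes. drive_tool: Moves the arm, as the interface text tells. Its arguments: {"type":"object","properties":{"increments":{"type":"array"}},"required":["increments"]}

```bash
mkdir -p pics; cat > h.py <<'E'
from rig import *
import numpy as np, cv2
def rays(f,uv):
    K=f["intrinsics"];uv=np.atleast_2d(np.array(uv,float))
    d=np.c_[(uv[:,0]-K[0][2])/K[0][0],(uv[:,1]-K[1][2])/K[1][1]]
    s=d.copy()
    for _ in range(20): s=d/(1+f["k1"]*(s**2).sum(1,keepdims=True))
    return np.c_[s,np.ones(len(s))]@np.array(f["orientation"]).T
def onplane(f,uv,z):
    r=rays(f,uv);o=np.array(f["origin"]);return o+r*((z-o[2])/r[:,2:3])
def bydepth(f,uv):
    uv=np.atleast_2d(uv);r=rays(f,uv);d=np.array([f["range_z"][int(v),int(u)] for u,v in uv])
    return np.array(f["origin"])+r*d[:,None]
def save(f,n): cv2.imwrite("pics/"+n,cv2.cvtColor(f["color"],cv2.COLOR_RGB2BGR))
E
python3 - <<'E'
from h import *
a=grab_frame("scene");b=grab_frame("top")
im=np.vstack([a["color"],b["color"]]);im=cv2.resize(im,None,fx=.78,fy=.78)
cv2.imwrite("pics/1.png",cv2.cvtColor(im,cv2.COLOR_RGB2BGR))
for f in(a,b): print(np.round(f["origin"],3),np.round(f["orientation"],3).tolist(),np.round(f["intrinsics"],1).tolist(),f["k1"])
s=observe();print({k:np.round(v,3).tolist() for k,v in s.items()})
E
```

```text
[ 1.141 -0.108  0.671] [[0.242, 0.697, -0.675], [0.97, -0.163, 0.18], [0.016, -0.698, -0.716]] [[400.2, 0.0, 251.5], [0.0, 400.2, 195.6], [0.0, 0.0, 1.0]] 0.018900790222257286
[0.496 0.062 1.073] [[0.008, -0.99, 0.143], [-1.0, -0.012, -0.022], [0.024, -0.143, -0.989]] [[400.0, 0.0, 252.7], [0.0, 400.0, 195.9], [0.0, 0.0, 1.0]] -0.057398735480855965
{'t': 0.1, 'joint_positions': [1.202, 0.412, -0.013, 1.597, 0.006, 1.134, -0.082], 'joint_velocities': [0.0, -0.001, 0.0, -0.002, -0.001, 0.001, 0.0], 'joint_efforts': [0.003, -60.183, 0.684, -30.009, 0.014, 0.006, -0.0], 'ee_pos': [0.185, -0.597, 0.231], 'ee_rot': [[0.955, 0.296, -0.001], [0.296, -0.955, 0.001], [-0.0, -0.001, -1.0]], 'ft_force': [0.176, -0.028, 0.016], 'wrist_torque': [-0.037, -0.035, 0.009], 'finger_force': 0.0, 'width': 0.085}
```

View pics/1.png

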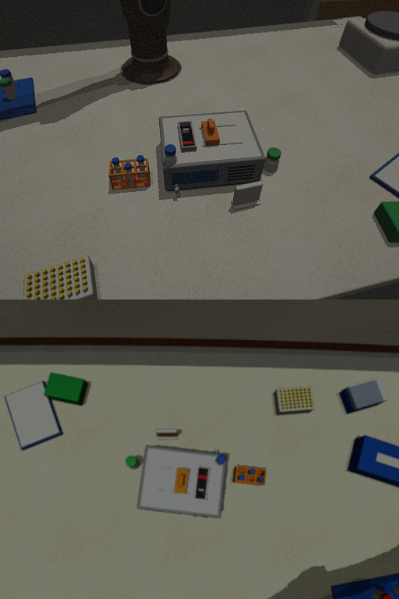

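The top view (lower half) shows the pump at about (234,231) in full-resolution pixels. The orange guard is mid-panel, the gauge is on its right, the blue-cap jar is at the far right corner and the rack is to the right. Next I measure the panel, guard and gauge.

```bash
python3 - <<'E'
from h import *
b=grab_frame("top");a=grab_frame("scene")
def panel(f,roi,zr):
    u0,v0,u1,v1=roi
    uu,vv=np.meshgrid(np.arange(u0,u1),np.arange(v0,v1));uv=np.c_[uu.ravel(),vv.ravel()]
    P=bydepth(f,uv);return uv,P
uv,P=panel(b,(150,160,320,290),0)
m=(P[:,2]>.085)&(P[:,2]<.15)
mask=np.zeros((384,512),np.uint8);mask[uv[m,1],uv[m,0]]=255
print("panel z",np.median(P[m,2]))
c=max(cv2.findContours(mask,0,2)[0],key=cv2.contourArea)[:,0]
W=onplane(b,c,.1)[:,:2];r=cv2.minAreaRect((W*1000).astype(np.float32));print("panel rect",r)
for n,f in(("top",b),("scene",a)):
    hsv=cv2.cvtColor(f["color"],cv2.COLOR_RGB2HSV)
    def blobs(lo,hi,mn):
        k,l,st,ce=cv2.connectedComponentsWithStats(cv2.inRange(hsv,lo,hi))
        return [(st[i].tolist(),ce[i].round(1).tolist(),bydepth(f,[ce[i].round()])[0].round(3).tolist()) for i in range(1,k) if st[i][4]>mn]
    print(n,"orange",blobs((8,150,60),(22,255,255),60));print("red",[x for x in blobs((0,150,50),(6,255,255),10)+blobs((174,150,50),(180,255,255),10)])
ts=b["color"][165:285,165:315];tt=cv2.resize(ts,None,fx=5,fy=5,interpolation=2)
cv2.imwrite("pics/2.png",cv2.cvtColor(cv2.convertScaleAbs(tt,alpha=1.5),cv2.COLOR_RGB2BGR))
E
```

```text
panel z 0.10004006295453294
panel rect ((547.6306762695312, 85.65514373779297), (259.3681945800781, 199.65264892578125), 83.88323974609375)
top orange [([300, 213, 41, 25, 587], [320.0, 225.3], [0.57, -0.133, 0.061]), ([224, 216, 18, 33, 451], [232.3, 232.0], [0.546, 0.088, 0.145])]
red [([254, 225, 11, 6, 57], [259.1, 227.2], [0.561, 0.024, 0.102]), ([491, 378, 12, 6, 47], [496.4, 381.2], [0.185, -0.567, 0.078])]
scene orange [([259, 152, 23, 30, 375], [269.4, 167.3], [0.566, 0.081, 0.134]), ([139, 203, 52, 40, 999], [165.6, 225.3], [0.592, -0.139, 0.045])]
red [([234, 180, 14, 5, 45], [240.6, 182.4], [0.562, 0.024, 0.102])]
```

View pics/2.png

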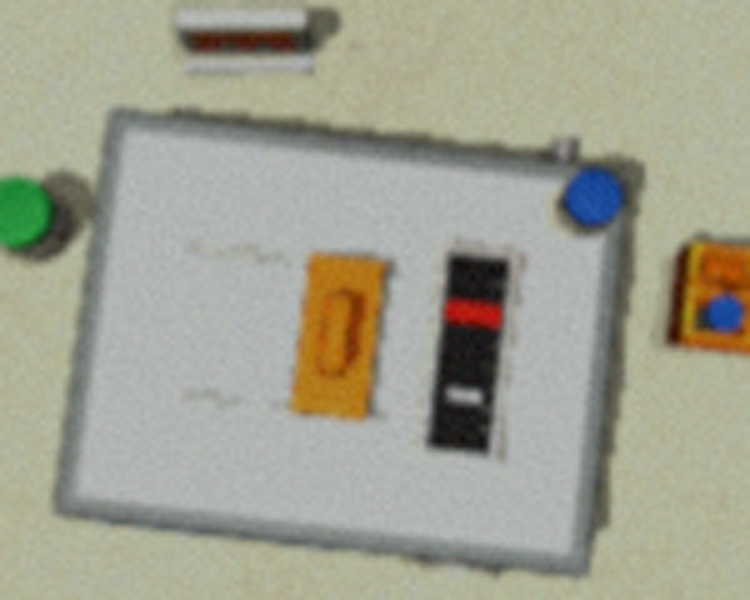

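The panel fits 259 x 200 mm at z = 0.100. Pump centre is (0.5476, 0.0857) with yaw −6.1°. The tab predicted from that pose, (0.561, 0.024), matches the measured one. I'll work with closed fingers, aligned to the pump axes.

Call:
drive_tool --increments '[[[0,0,0.102],[0,0,0],0],[[0,0,0.102],[0,0,0],0],[[0,0,0.102],[0,0,0],0],[[0,0,0.101],[0,0,0],0],[[0,0,0],[0.018,-0.043,0],0],[[0,0,0],[0.018,-0.043,0],0],[[0,0,0],[0.018,-0.043,0],0],[[0,0,0],[0.018,-0.043,0],0],[[0,0,0],[0.018,-0.043,0],0],[[0,0,0],[0.018,-0.043,0],0],[[0,0,0],[0.018,-0.043,0],0],[[0,0,0],[0.018,-0.043,0],0]]'

```text
t: 1.4
ee_pos: [0.3653, -0.2684, 0.2315]
ee_rot: [[0.994, -0.106, 0.0], [-0.106, -0.994, -0.0], [0.0, 0.0, -1.0]]
ft_force: [1.5, -1.0, -0.1]
width: -0.0001
finger_force: 0.0
```

Call:
drive_tool --increments '[[[0,0,0],[0.018,-0.043,0],0],[[0,0,0],[0.018,-0.043,0],0],[[0,0,0],[0.018,-0.043,0],0],[[0,0,0],[0.018,-0.043,0],0],[[0,0,0],[0.018,-0.043,0],0],[[0,0,0],[0.018,-0.043,0],0],[[0,0,0],[0.018,-0.043,0],0],[[0,0,0],[0,0,0],0]]'

```text
t: 2.2
ee_pos: [0.5238, 0.0229, 0.2313]
ee_rot: [[0.995, -0.098, 0.001], [-0.098, -0.995, 0.004], [0.001, -0.004, -1.0]]
ft_force: [0.0, -0.1, 0.5]
width: -0.0001
finger_force: 0.0
```

```bash
cat >> h.py <<'E'
def p():
    s=observe();c,n=np.cos(np.radians(-6.1)),np.sin(np.radians(-6.1));R=np.array([[c,-n,0],[n,c,0],[0,0,1]])
    q=R.T@(np.array(s["ee_pos"])-[.5476,.0857,.1])
    E=R.T@np.array(s["ee_rot"])
    print("t%.1f pump-frame mm"%s["t"],(q*1000).round(1),"F pump",(R.T@np.array(s["ft_force"])).round(2),"w",round(s["width"],4));return E
def look(f):
    "needle, rib in pump frame mm"
    c,n=np.cos(np.radians(-6.1)),np.sin(np.radians(-6.1));R=np.array([[c,-n],[n,c]])
    hsv=cv2.cvtColor(f["color"],cv2.COLOR_RGB2HSV)
    uu,vv=np.meshgrid(np.arange(512),np.arange(384));uv=np.c_[uu.ravel(),vv.ravel()]
    def at(m,z,box):
        P=(onplane(f,uv,z)[:,:2]-[.5476,.0857])@R*1000
        k=m.ravel()&(P[:,0]>box[0])&(P[:,0]<box[1])&(P[:,1]>box[2])&(P[:,1]<box[3])
        return (P[k].mean(0).round(1),int(k.sum())) if k.any() else None
    w=(hsv[...,1]<60)&(hsv[...,2]>85)
    print("needle",at(w,.108,(-43,45,-68,-53)),"tab",at(((hsv[...,0]<6)|(hsv[...,0]>174))&(hsv[...,1]>140),.102,(-50,50,-80,-40)),
     "guard roof",at((hsv[...,0]>7)&(hsv[...,0]<23)&(hsv[...,1]>140),.121,(-45,45,-30,90)))
E
python3 -c "
from h import *
print(p().round(3).tolist());b=grab_frame('top');look(b);look(grab_frame('scene'))"
```

```text
t2.2 pump-frame mm [-17.  -65.  131.3] F pump [ 0.04 -0.11  0.52] w -0.0001
[[1.0, 0.009, 0.001], [0.009, -1.0, 0.004], [0.001, -0.004, -1.0]]
needle None tab None guard roof (array([-7.9, 11.5]), 177)
needle (array([  4.7, -61.2]), 16) tab (array([ 21.5, -60.5]), 55) guard roof (array([4.5, 1.3]), 459)
```

Call:
drive_tool --increments '[[[0,0,0],[0.009,-0.018,0],0],[[0,0,0],[0.008,-0.017,0],0],[[0,0,0],[0,0,0.04],0],[[0,0,0],[0,0,0.04],0],[[0,0,0],[0,0,0.022],0],[[0,0,0],[0,0,0],0],[[0,0,0],[0,-0.003,0],0],[[0,0,0],[0,-0.003,0],0],[[0,0,0],[0,-0.003,0],0],[[0,0,0],[0,0,0],0]]'

```text
t: 3.3
ee_pos: [0.5442, 0.0585, 0.1305]
ee_rot: [[0.994, -0.105, 0.002], [-0.105, -0.994, 0.0], [0.002, -0.001, -1.0]]
ft_force: [-0.0, 1.1, 0.2]
width: 0.0001
finger_force: 0.0
```

```bash
python3 -c "
from h import *
p();f=grab_frame('scene');look(f)
cv2.imwrite('pics/3.png',cv2.cvtColor(cv2.resize(f['color'][100:260,180:380],None,fx=3.6,fy=3.6,interpolation=2),4))"
```

```text
t3.3 pump-frame mm [ -0.5 -27.4  30.5] F pump [-0.12  1.06  0.17] w 0.0001
needle (array([-24.6, -61.8]), 9) tab (array([ 20. , -60.9]), 56) guard roof (array([6. , 2.4]), 426)
```

View pics/3.png

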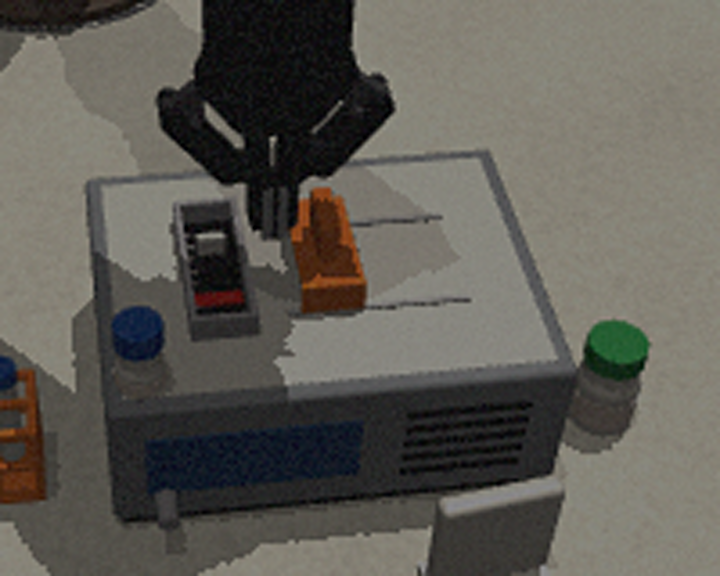

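The tool hangs just to the right of the rib, and the needle sits near the −x end of the track. Next I push the guard towards +y.

Call:
drive_tool --increments '[[[0,0,0],[0,-0.005,0],0],[[0,0,0],[0,-0.005,0],0],[[0,0,0],[0,-0.006,0],0],[[0,0,0],[0,-0.006,0],0],[[0,0,0],[0,-0.006,0],0],[[0,0,0],[0,-0.006,0],0],[[0,0,0],[0,-0.006,0],0],[[0,0,0],[0,-0.006,0],0],[[0,0,0],[0,-0.006,0],0],[[0,0,0],[0,-0.005,0],0],[[0,0,0],[0,0,0],0]]'

```text
t: 4.45
ee_pos: [0.5496, 0.1156, 0.1292]
ee_rot: [[0.994, -0.105, 0.0], [-0.105, -0.994, 0.001], [-0.0, -0.001, -1.0]]
ft_force: [-0.1, 0.6, 0.9]
width: -0.0
finger_force: 0.0
```

```bash
python3 -c "
from h import *
p();look(grab_frame('scene'));look(grab_frame('top'))"
```

```text
t4.5 pump-frame mm [-1.2 30.  29.2] F pump [-0.21  0.63  0.86] w -0.0
needle (array([-24.1, -61.9]), 11) tab (array([ 22.3, -61.3]), 50) guard roof (array([11.2, 50.8]), 358)
needle (array([-21. , -62.9]), 13) tab (array([ 19.6, -60.5]), 67) guard roof (array([-6.5,  8.3]), 47)
```

Call:
drive_tool --increments '[[[0,0,0],[0,-0.004,0],0],[[0,0,0],[0,-0.003,0],0],[[0,0,0],[0,-0.0015,0],0],[[0,0,0],[0,0,0],0],[[0,0,0],[0,0,0],0]]'

```text
t: 5.05
ee_pos: [0.5505, 0.1231, 0.1293]
ee_rot: [[0.994, -0.106, 0.0], [-0.106, -0.994, 0.0], [-0.0, -0.0, -1.0]]
ft_force: [-0.9, -0.9, -1.0]
width: 0.0
finger_force: 0.2
```

```bash
python3 -c "
from h import *
p();look(grab_frame('scene'))"
```

```text
t5.0 pump-frame mm [-1.1 37.5 29.3] F pump [-0.78 -1.01 -1.  ] w 0.0
needle (array([-24.7, -60.4]), 8) tab (array([ 22.3, -60.5]), 56) guard roof (array([11.9, 57.7]), 350)
```

Call:
drive_tool --increments '[[[0,0,0],[0,-0.001,0],0],[[0,0,0],[0,-0.001,0],0],[[0,0,0],[0,0,0],0]]'

```text
t: 5.4
ee_pos: [0.5507, 0.1249, 0.1293]
ee_rot: [[0.994, -0.106, 0.0], [-0.106, -0.994, -0.0], [0.0, 0.0, -1.0]]
ft_force: [-0.6, -1.2, 0.4]
width: -0.0001
finger_force: 0.6
```

Call:
drive_tool --increments '[[[0,0,0],[0,-0.001,0],0],[[0,0,0],[0,-0.001,0],0],[[0,0,0],[0,0,0],0]]'

```text
t: 5.7
ee_pos: [0.5508, 0.1257, 0.1293]
ee_rot: [[0.994, -0.107, -0.0], [-0.107, -0.994, -0.002], [-0.0, 0.002, -1.0]]
ft_force: [-2.4, -4.4, 2.2]
width: -0.0003
finger_force: 2.6
```

```bash
python3 -c "
from h import *
p();look(grab_frame('scene'))"
```

```text
t5.7 pump-frame mm [-1.  40.1 29.3] F pump [-1.91 -4.67  2.21] w -0.0003
needle (array([-25.1, -60.6]), 7) tab (array([ 21.9, -61.2]), 50) guard roof (array([11.4, 60. ]), 350)
```

The guard is at its stop, about 0.060. Now I move over the wheel and down to 18 mm.

Call:
drive_tool --increments '[[[0,0,0],[0,0.01,0],0],[[0,0,0],[0,0.015,0],0],[[0,0,0],[-0.007,0.017,0],0],[[0,0,0],[0,0,0.006],0],[[0,0,0],[0,0,0.004],0],[[0,0,0],[0,0,0],0],[[0,0,0],[0,0,0],0]]'

```text
t: 6.45
ee_pos: [0.5395, 0.0865, 0.1192]
ee_rot: [[0.994, -0.105, -0.0], [-0.105, -0.994, 0.0], [-0.0, -0.0, -1.0]]
ft_force: [-0.1, 0.4, -0.3]
width: 0.0001
finger_force: 0.0
```

```bash
python3 -c "
from h import *
print(p().round(4).tolist());f=grab_frame('scene');look(f)
cv2.imwrite('pics/4.png',cv2.cvtColor(cv2.resize(f['color'][130:210,220:330],None,fx=6,fy=6,interpolation=2),4))"
```

```text
t6.5 pump-frame mm [-8.1 -0.1 19.2] F pump [-0.1   0.43 -0.31] w 0.0001
[[1.0, 0.0011, -0.0002], [0.0011, -1.0, 0.0004], [-0.0002, -0.0004, -1.0]]
needle (array([-24.1, -61.9]), 11) tab (array([ 22.1, -61.3]), 48) guard roof (array([ 4.2, 58.1]), 448)
```

View pics/4.png

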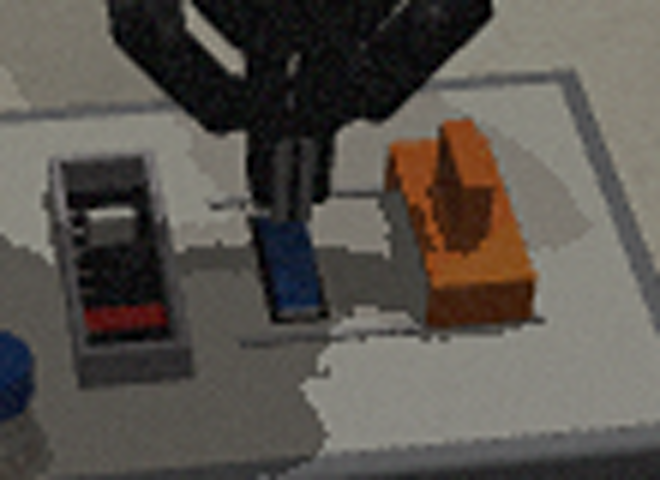

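The finger is over the blue wheel and the guard is aside. Next I feel for the rim.

Call:
drive_tool --increments '[[[0,0,0],[0,0,0.002],0],[[0,0,0],[0,0,0.001],0],[[0,0,0],[0,0,0],0],[[0,0,0],[0,0,0],0]]'

```text
t: 6.9
ee_pos: [0.5395, 0.0859, 0.1163]
ee_rot: [[0.994, -0.106, -0.0], [-0.106, -0.994, 0.0], [-0.0, -0.0, -1.0]]
ft_force: [-0.6, -0.3, 0.3]
width: -0.0001
finger_force: 0.0
```

Call:
drive_tool --increments '[[[0,0,0],[0,0,0.001],0],[[0,0,0],[0,0,0],0],[[0,0,0],[0,0,0],0]]'

```text
t: 7.2
ee_pos: [0.5395, 0.0858, 0.1153]
ee_rot: [[0.994, -0.106, 0.0], [-0.106, -0.994, -0.0], [0.0, 0.0, -1.0]]
ft_force: [0.1, -0.3, 1.2]
width: 0.0001
finger_force: 0.0
```

Call:
drive_tool --increments '[[[0,0,0],[0,0,0.001],0],[[0,0,0],[0,0,0],0],[[0,0,0],[0,0,0],0]]'

```text
t: 7.5
ee_pos: [0.5397, 0.0859, 0.1144]
ee_rot: [[0.994, -0.106, 0.0], [-0.106, -0.994, 0.0], [0.0, -0.0, -1.0]]
ft_force: [-0.3, -0.4, 2.4]
width: 0.0003
finger_force: 0.8
```

Call:
drive_tool --increments '[[[0,0,0],[0,0,0.001],0],[[0,0,0],[0,0,0],0],[[0,0,0],[0,0,0],0]]'

```text
t: 7.8
ee_pos: [0.5397, 0.0859, 0.1136]
ee_rot: [[0.994, -0.106, 0.001], [-0.106, -0.994, 0.0], [0.001, -0.0, -1.0]]
ft_force: [0.2, 0.7, 5.4]
width: -0.0
finger_force: 2.3
```

Contact is at about z = 0.115. I press about 0.6 mm more, then roll a short way and check.

Call:
drive_tool --increments '[[[0,0,0],[0,0,0.0007],0],[[0,0,0],[0,0,0],0],[[0,0,0],[0,0,0],0]]'

```text
t: 8.1
ee_pos: [0.5398, 0.0859, 0.113]
ee_rot: [[0.994, -0.106, 0.001], [-0.106, -0.994, 0.0], [0.001, -0.0, -1.0]]
ft_force: [-0.7, -0.4, 6.8]
width: -0.0003
finger_force: 3.3
```

Call:
drive_tool --increments '[[[0,0,0],[0.001,0,0],0],[[0,0,0],[0.0015,0,0],0],[[0,0,0],[0.0015,0,0],0]]'

```text
t: 8.4
ee_pos: [0.5422, 0.0856, 0.1126]
ee_rot: [[0.994, -0.106, -0.002], [-0.106, -0.994, -0.0], [-0.002, 0.001, -1.0]]
ft_force: [-5.3, 0.7, 8.2]
width: 0.0001
finger_force: 4.3
```

```bash
python3 -c "
from h import *
p();look(grab_frame('scene'))"
```

```text
t8.4 pump-frame mm [-5.4 -0.6 12.6] F pump [-5.3   0.1   8.24] w 0.0001
needle (array([-21.2, -62.3]), 10) tab (array([ 22.3, -60.4]), 56) guard roof (array([ 4.3, 58. ]), 448)
```

It is rolling, with 5 N tangential and 8 N down. I continue the stroke.

Call:
drive_tool --increments '[[[0,0,0],[0.002,0,0],0],[[0,0,0],[0.002,0,0],0],[[0,0,0],[0.002,0,0],0]]'

```text
t: 8.75
ee_pos: [0.5483, 0.085, 0.1127]
ee_rot: [[0.994, -0.106, -0.002], [-0.106, -0.994, -0.0], [-0.002, 0.001, -1.0]]
ft_force: [-5.6, -0.3, 8.9]
width: -0.0
finger_force: 4.2
```

Call:
drive_tool --increments '[[[0,0,0],[0.002,0,0],0],[[0,0,0],[0.002,0,0],0],[[0,0,0],[0.002,0,0],0]]'

```text
t: 9.05
ee_pos: [0.5543, 0.0844, 0.1126]
ee_rot: [[0.994, -0.106, -0.002], [-0.106, -0.994, -0.0], [-0.002, 0.001, -1.0]]
ft_force: [-4.7, 0.5, 8.3]
width: -0.0004
finger_force: 4.2
```

```bash
python3 -c "
from h import *
p();look(grab_frame('scene'));look(grab_frame('top'))"
```

```text
t9.1 pump-frame mm [ 6.8 -0.6 12.6] F pump [-4.76 -0.03  8.33] w -0.0004
needle (array([-15. , -61.3]), 10) tab (array([ 21.8, -60.6]), 55) guard roof (array([ 4.8, 58.1]), 444)
needle None tab None guard roof (array([-1. , 29.6]), 37)
```

Rolling is linear: 12.2 mm gave 6.2 mm of needle travel. I finish this stroke, lift, go back and re-press.

Call:
drive_tool --increments '[[[0,0,0],[0.002,0,0],0],[[0,0,0],[0.0015,0,0],0],[[0,0,0],[0,0,0],0]]'

```text
t: 9.45
ee_pos: [0.558, 0.084, 0.1127]
ee_rot: [[0.994, -0.106, -0.002], [-0.106, -0.994, -0.0], [-0.002, 0.0, -1.0]]
ft_force: [-3.9, 0.2, 8.8]
width: -0.0003
finger_force: 4.0
```

Call:
drive_tool --increments '[[[0,0,0],[0,0,-0.005],0],[[0,0,0],[-0.01,0,0],0],[[0,0,0],[-0.01,0,0],0],[[0,0,0],[0,0,0],0],[[0,0,0],[0,0,0.003],0],[[0,0,0],[0,0,0.001],0],[[0,0,0],[0,0,0],0],[[0,0,0],[0,0,0],0]]'

```text
t: 10.25
ee_pos: [0.5392, 0.0859, 0.1137]
ee_rot: [[0.994, -0.106, 0.0], [-0.106, -0.994, 0.0], [0.0, -0.0, -1.0]]
ft_force: [-0.2, 0.2, 2.8]
width: -0.0005
finger_force: 2.0
```

```bash
python3 -c "
from h import *
p();look(grab_frame('scene'));look(grab_frame('top'))"
```

```text
t10.2 pump-frame mm [-8.3 -0.7 13.7] F pump [-0.18  0.21  2.8 ] w -0.0005
needle (array([-15.5, -60.6]), 8) tab (array([ 22.5, -60.6]), 50) guard roof (array([ 4.3, 58.1]), 451)
needle None tab (array([-27.9, -68.2]), 1) guard roof (array([ 1.9, 27.3]), 41)
```

Call:
drive_tool --increments '[[[0,0,0],[0,0,0.001],0],[[0,0,0],[0,0,0],0],[[0,0,0],[0.001,0,0],0],[[0,0,0],[0.002,0,0],0]]'

```text
t: 10.75
ee_pos: [0.541, 0.0858, 0.1126]
ee_rot: [[0.994, -0.106, -0.002], [-0.106, -0.994, -0.0], [-0.002, 0.0, -1.0]]
ft_force: [-5.3, 0.1, 8.1]
width: 0.0002
finger_force: 4.2
```

Call:
drive_tool --increments '[[[0,0,0],[0.002,0,0],0],[[0,0,0],[0.002,0,0],0],[[0,0,0],[0.002,0,0],0],[[0,0,0],[0.002,0,0],0],[[0,0,0],[0.002,0,0],0],[[0,0,0],[0.002,0,0],0],[[0,0,0],[0.002,0,0],0],[[0,0,0],[0.002,0,0],0],[[0,0,0],[0.001,0,0],0]]'

```text
t: 11.65
ee_pos: [0.5582, 0.0839, 0.1127]
ee_rot: [[0.994, -0.106, -0.002], [-0.106, -0.994, -0.0], [-0.002, 0.0, -1.0]]
ft_force: [-4.5, -0.5, 7.2]
width: -0.0005
finger_force: 3.9
```

Call:
drive_tool --increments '[[[0,0,0],[0,0,-0.005],0],[[0,0,0],[-0.01,0,0],0],[[0,0,0],[-0.01,0,0],0],[[0,0,0],[0,0,0],0],[[0,0,0],[0,0,0.003],0],[[0,0,0],[0,0,0.001],0],[[0,0,0],[0,0,0],0],[[0,0,0],[0,0,0],0]]'

```text
t: 12.45
ee_pos: [0.5392, 0.0859, 0.1137]
ee_rot: [[0.994, -0.106, 0.0], [-0.106, -0.994, -0.0], [0.0, 0.0, -1.0]]
ft_force: [-1.2, 0.4, 4.3]
width: 0.0004
finger_force: 2.0
```

```bash
python3 -c "
from h import *
p();look(grab_frame('scene'))"
```

```text
t12.4 pump-frame mm [-8.4 -0.7 13.7] F pump [-1.25  0.27  4.27] w 0.0004
needle (array([ -6.1, -60.7]), 7) tab (array([ 22.4, -60.4]), 53) guard roof (array([ 4. , 57.8]), 456)
```

Call:
drive_tool --increments '[[[0,0,0],[0,0,0.001],0],[[0,0,0],[0,0,0],0],[[0,0,0],[0.001,0,0],0],[[0,0,0],[0.002,0,0],0]]'

```text
t: 12.9
ee_pos: [0.541, 0.0857, 0.1126]
ee_rot: [[0.994, -0.106, -0.002], [-0.106, -0.994, -0.0], [-0.002, 0.001, -1.0]]
ft_force: [-5.5, 0.5, 7.8]
width: 0.0003
finger_force: 4.1
```

Call:
drive_tool --increments '[[[0,0,0],[0.002,0,0],0],[[0,0,0],[0.002,0,0],0],[[0,0,0],[0.002,0,0],0],[[0,0,0],[0.002,0,0],0],[[0,0,0],[0.002,0,0],0],[[0,0,0],[0.002,0,0],0],[[0,0,0],[0.002,0,0],0],[[0,0,0],[0.002,0,0],0],[[0,0,0],[0.001,0,0],0]]'

```text
t: 13.8
ee_pos: [0.5582, 0.0839, 0.1127]
ee_rot: [[0.994, -0.106, -0.002], [-0.106, -0.994, -0.0], [-0.001, 0.0, -1.0]]
ft_force: [-4.9, -0.1, 8.1]
width: 0.0002
finger_force: 3.9
```

Call:
drive_tool --increments '[[[0,0,0],[0,0,-0.005],0],[[0,0,0],[-0.01,0,0],0],[[0,0,0],[-0.01,0,0],0],[[0,0,0],[0,0,0],0],[[0,0,0],[0,0,0.003],0],[[0,0,0],[0,0,0.001],0],[[0,0,0],[0,0,0],0],[[0,0,0],[0,0,0],0]]'

```text
t: 14.6
ee_pos: [0.5392, 0.0859, 0.1137]
ee_rot: [[0.994, -0.106, 0.0], [-0.106, -0.994, 0.0], [0.0, -0.0, -1.0]]
ft_force: [-1.3, 0.1, 4.7]
width: 0.0001
finger_force: 2.0
```

Call:
drive_tool --increments '[[[0,0,0],[0,0,0.001],0],[[0,0,0],[0,0,0],0],[[0,0,0],[0.001,0,0],0],[[0,0,0],[0.002,0,0],0]]'

```text
t: 15.0
ee_pos: [0.541, 0.0858, 0.1126]
ee_rot: [[0.994, -0.106, -0.002], [-0.106, -0.994, -0.0], [-0.002, 0.0, -1.0]]
ft_force: [-5.8, 1.0, 7.9]
width: 0.0
finger_force: 4.1
```

Call:
drive_tool --increments '[[[0,0,0],[0.002,0,0],0],[[0,0,0],[0.002,0,0],0],[[0,0,0],[0.002,0,0],0],[[0,0,0],[0.002,0,0],0],[[0,0,0],[0.002,0,0],0],[[0,0,0],[0.002,0,0],0],[[0,0,0],[0.002,0,0],0],[[0,0,0],[0.002,0,0],0],[[0,0,0],[0.001,0,0],0]]'

```text
t: 15.9
ee_pos: [0.5582, 0.0839, 0.1127]
ee_rot: [[0.994, -0.106, -0.002], [-0.106, -0.994, -0.0], [-0.002, 0.0, -1.0]]
ft_force: [-4.7, 0.4, 7.6]
width: 0.0002
finger_force: 3.9
```

Call:
drive_tool --increments '[[[0,0,0],[0,0,-0.005],0],[[0,0,0],[-0.01,0,0],0],[[0,0,0],[-0.01,0,0],0],[[0,0,0],[0,0,0],0]]'

```text
t: 16.3
ee_pos: [0.5371, 0.086, 0.1173]
ee_rot: [[0.994, -0.105, -0.001], [-0.105, -0.994, -0.0], [-0.001, 0.001, -1.0]]
ft_force: [-0.4, -0.4, -0.6]
width: -0.0001
finger_force: 0.0
```

```bash
python3 -c "
from h import *
p();f=grab_frame('scene');look(f);t=grab_frame('top');look(t)
cv2.imwrite('pics/5.png',cv2.cvtColor(np.hstack([cv2.resize(g['color'][a:a+70,b:b+70],None,fx=5,fy=5,interpolation=2) for g,a,b in((f,140,215),(t,200,225))]),4))"
```

```text
t16.3 pump-frame mm [-10.5  -0.8  17.3] F pump [-0.39 -0.4  -0.56] w -0.0001
needle (array([ 12.3, -61.4]), 6) tab (array([ 23.2, -60.2]), 45) guard roof (array([ 4. , 57.9]), 451)
needle None tab (array([ 38.1, -70.6]), 1) guard roof (array([ 1.1, 29.9]), 42)
```

View pics/5.png

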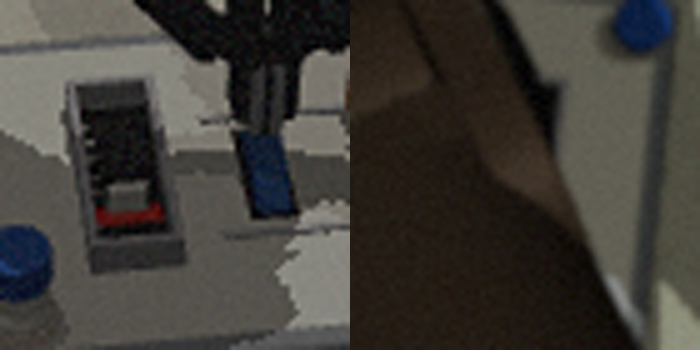

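The needle is just short of the tab centre, at 12.3 against about 16.5 in this view. That needs about 8.5 mm more roll, and then I retract and look.

Call:
drive_tool --increments '[[[0,0,0],[0,0,0.003],0],[[0,0,0],[0,0,0.002],0],[[0,0,0],[0,0,0],0],[[0,0,0],[0.001,0,0],0],[[0,0,0],[0.002,0,0],0],[[0,0,0],[0.002,0,0],0],[[0,0,0],[0.002,0,0],0],[[0,0,0],[0.0015,0,0],0],[[0,0,0],[0,0,0],0]]'

```text
t: 17.3
ee_pos: [0.5469, 0.0852, 0.1127]
ee_rot: [[0.994, -0.106, -0.002], [-0.106, -0.994, -0.0], [-0.002, 0.0, -1.0]]
ft_force: [-5.2, -0.1, 8.0]
width: 0.0003
finger_force: 4.1
```

Call:
drive_tool --increments '[[[0,0,0],[0,0,-0.01],0],[[0,0,0],[0,0,-0.04],0],[[0,0,0],[0,0,-0.04],0],[[0,0,0],[0,-0.045,0],0],[[0,0,0],[0,-0.045,0],0],[[0,0,0],[0,-0.045,0],0],[[0,0,0],[0,0,0],0]]'

```text
t: 18.0
ee_pos: [0.5607, 0.2273, 0.2031]
ee_rot: [[0.995, -0.098, 0.0], [-0.098, -0.995, 0.005], [-0.0, -0.005, -1.0]]
ft_force: [-0.3, 0.5, 0.8]
width: -0.0001
finger_force: 0.0
```

```bash
python3 -c "
from h import *
p();f=grab_frame('scene');look(f);t=grab_frame('top');look(t)
cv2.imwrite('pics/6.png',cv2.cvtColor(np.hstack([cv2.resize(g['color'][a:a+70,b:b+70],None,fx=5,fy=5,interpolation=2) for g,a,b in((f,140,215),(t,200,225))]),4))"
```

```text
t18.0 pump-frame mm [ -2.  142.2 103.1] F pump [-0.36  0.51  0.85] w -0.0001
needle (array([ 26.1, -62.4]), 10) tab (array([ 22.9, -60.9]), 30) guard roof (array([ 4.2, 58.1]), 448)
needle (array([ 19.5, -61.4]), 4) tab (array([ 19.2, -60.4]), 38) guard roof (array([-0.1, 58.9]), 462)
```

View pics/6.png

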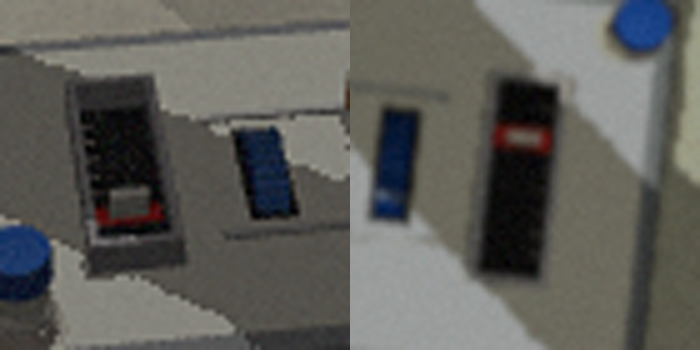

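From the top the needle is centred on the red tab (19.5 against 19.2 mm). Now I come down on the +y side of the rib and push the guard back.

Call:
drive_tool --increments '[[[0,0,0],[0,0.027,0],0],[[0,0,0],[0.002,0.026,0],0],[[0,0,0],[0,0,0],0],[[0,0,0],[0,0,0.03],0],[[0,0,0],[0,0,0.03],0],[[0,0,0],[0,0,0.014],0],[[0,0,0],[0,0,0],0]]'

```text
t: 18.8
ee_pos: [0.5571, 0.165, 0.1268]
ee_rot: [[0.994, -0.107, -0.004], [-0.107, -0.994, -0.001], [-0.003, 0.002, -1.0]]
ft_force: [-0.4, -0.0, -0.2]
width: 0.0
finger_force: 0.0
```

```bash
python3 -c "
from h import *
p()"
```

```text
t18.8 pump-frame mm [ 1.  79.9 26.8] F pump [-0.35 -0.09 -0.2 ] w 0.0
```

Call:
drive_tool --increments '[[[0,0,0],[0,0.004,0],0],[[0,0,0],[0,0.006,0],0],[[0,0,0],[0,0.006,0],0],[[0,0,0],[0,0.006,0],0],[[0,0,0],[0,0.006,0],0],[[0,0,0],[0,0.006,0],0],[[0,0,0],[0,0.006,0],0],[[0,0,0],[0,0.006,0],0],[[0,0,0],[0,0.005,0],0],[[0,0,0],[0,0.004,0],0],[[0,0,0],[0,0,0],0]]'

```text
t: 19.9
ee_pos: [0.5521, 0.1106, 0.1284]
ee_rot: [[0.994, -0.107, -0.001], [-0.107, -0.994, -0.001], [-0.001, 0.001, -1.0]]
ft_force: [-0.0, 0.6, -0.1]
width: 0.0004
finger_force: 0.0
```

Call:
drive_tool --increments '[[[0,0,0],[0,0.0015,0],0],[[0,0,0],[0,0,0],0]]'

```text
t: 20.1
ee_pos: [0.5519, 0.11, 0.1283]
ee_rot: [[0.994, -0.106, -0.001], [-0.106, -0.994, -0.0], [-0.001, 0.0, -1.0]]
ft_force: [0.3, 0.5, -0.8]
width: -0.0002
finger_force: 0.0
```

```bash
python3 -c "
from h import *
p();look(grab_frame('scene'))"
```

```text
t20.1 pump-frame mm [ 1.7 24.6 28.3] F pump [ 0.27  0.5  -0.82] w -0.0002
needle (array([ 15.3, -61.5]), 6) tab (array([ 22.9, -59.4]), 35) guard roof (array([5.7, 2.7]), 448)
```

Call:
drive_tool --increments '[[[0,0,0],[0,0.001,0],0],[[0,0,0],[0,0.001,0],0],[[0,0,0],[0,0.001,0],0],[[0,0,0],[0,0,0],0]]'

```text
t: 20.55
ee_pos: [0.5516, 0.1071, 0.1284]
ee_rot: [[0.994, -0.106, -0.0], [-0.106, -0.994, -0.0], [-0.0, 0.0, -1.0]]
ft_force: [-1.1, 0.6, -1.1]
width: -0.0
finger_force: 0.6
```

Call:
drive_tool --increments '[[[0,0,0],[0,0.001,0],0],[[0,0,0],[0,0.001,0],0],[[0,0,0],[0,0,0],0]]'

```text
t: 20.85
ee_pos: [0.5515, 0.1049, 0.1285]
ee_rot: [[0.994, -0.106, -0.0], [-0.106, -0.994, -0.0], [-0.0, 0.0, -1.0]]
ft_force: [-0.2, 1.3, -0.9]
width: 0.0
finger_force: 0.5
```

```bash
python3 -c "
from h import *
p();look(grab_frame('scene'))"
```

```text
t20.9 pump-frame mm [ 1.9 19.5 28.5] F pump [-0.33  1.24 -0.93] w 0.0
needle (array([ 15.3, -61.1]), 7) tab (array([ 22.4, -60.2]), 32) guard roof (array([ 5.6, -2.2]), 428)
```

Call:
drive_tool --increments '[[[0,0,0],[0,-0.005,0],0],[[0,0,0],[0,-0.01,0],0],[[0,0,0],[0,0,-0.03],0],[[0,0,0],[0,0,-0.04],0],[[0,0,0],[0,-0.045,-0.02],0],[[0,0,0],[0,-0.045,0],0],[[0,0,0],[0,-0.045,0],0],[[0,0,0],[0,0,0],0],[[0,0,0],[0,0,0],0]]'

```text
t: 21.8
ee_pos: [0.5669, 0.2564, 0.2183]
ee_rot: [[0.995, -0.103, -0.0], [-0.103, -0.995, 0.0], [-0.001, -0.0, -1.0]]
ft_force: [0.4, -0.4, 0.6]
width: -0.0001
finger_force: 0.0
```

```bash
python3 -c "
from h import *
p();t=grab_frame('top');look(t)
cv2.imwrite('pics/7.png',cv2.cvtColor(cv2.resize(t['color'][165:285,165:315],None,fx=4,fy=4,interpolation=2),4))"
```

```text
t21.8 pump-frame mm [  1.  171.8 118.3] F pump [ 0.48 -0.39  0.65] w -0.0001
needle (array([ 19.4, -60.2]), 3) tab (array([ 20.2, -60.4]), 39) guard roof (array([-0. , -0.4]), 465)
```

View pics/7.png

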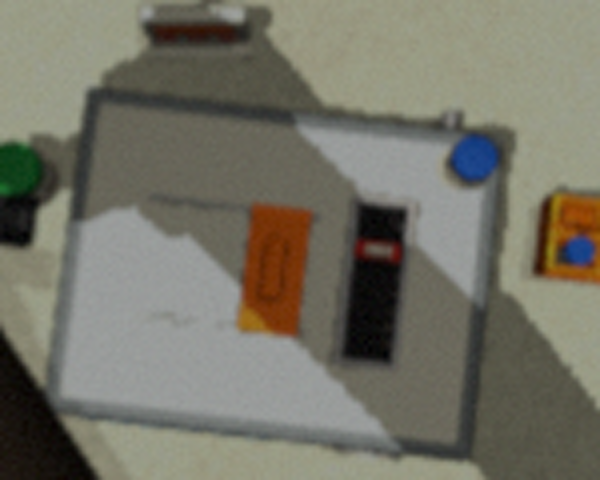

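The guard is closed (−0.4 mm), the needle is on the tab, the jars, rack and timer look unmoved, and the robot is clear.

```bash
python3 -c "
from rig import *
print(hand_in())"
```

```text
the job is handed in; nothing more can be done
None
```

I handed the job in at about 22 s: the guard went fully aside and is closed again (about 0 mm by camera), the needle is within about 1 mm of the red tab's centre, wheel force readings stayed under 9 N, and the jars, rack and timer look unmoved; the hand-in returned no verdict.

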